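Run a fingertip along the shuttle's trip bar

ROBOT

A 6-joint arm with a two-finger parallel gripper is mounted at the origin on the work surface. World frame = base frame: x ahead of the robot, y to its left, z up, the work surface at z = 0. Lengths are in m, angles in rad, forces in N, time in s.
With the tool pointing down it reaches from about 0.3 to 0.775 m from the base axis. Payload 14.6 kg.
Tool frame: the origin (TCP) lies at the very end of the fingers, on their centre line; the grasp point (between the pads) lies 19 mm behind it; z points along the fingers, y is the line along which they close (so a half turn about z gives the same grasp; the last joint's range is limited). The gripper opens to 94 mm and grips with 3 to 60 N. Pads are 16 mm wide; open, the fingers measure 119 mm over their backs; the gripper's body (75 mm by 177 mm) begins 78 mm behind the grasp point.
Start: joints at [1.074, 0.3, 1.521, -0, 1.321, -0.067], TCP at [0.229, 0.5, 0.173] pointing down, gripper open.
Joint ranges: [-3.03, 3.03], [-0.79, 2.21], [0.23, 2.52], [-1.04, 4.18], [0, 3.07], [-2.55, 2.55]. Speed limits (rad/s): [2.22, 2.22, 2.57, 3.14, 3.14, 3.14].

INTERFACE

Orientations are given as [roll, pitch, yaw] about the fixed x, y, z axes, in that order (R = Rz(yaw) Ry(pitch) Rx(roll)).
In Python, from station import ctrl gives the robot as it stands.
- The arm moves only by the tool carry_out, never from a script. Its argument "motion" is text: rows parted by semicolons, each of 7 numbers parted by spaces: the shift along the world's x, y, z in m, then the turn, a rotation vector about the world's x, y, z in degrees, then the closure in counts, from 0 (fully open) to 255 (shut). In form: dx dy dz wx wy wz hand; .... A call has 1 to 20 rows; each row shifts and turns the commanded pose from where the row before left it; what a row does not reach is not made up. A row lasts 1/12 s, in which the tool goes at most 41.7 mm and 7.16 degrees, less where a joint would pass 70% of its speed; a pose out of reach is approached as far as the arm can. A call is refused whole if a number of a shift passes 0.0417 or a number of a turn 7.16, either way. A call with a gripper value outside its range is refused whole. The fingers move at their own pace and stop on an object; "grip_force" is the grip in N (left out, the last holds). Time passes only in rows, so rows that do not move let the fingers close. It gives the time, the measured TCP pose, the force, the opening and the grip force at its end, in the units of the state.
- ctrl.get_obs(): the state, without advancing time (a new reading comes with each control period).
- ctrl.camera(name): name is "scene" or "top" or "wrist"; returns a dict with "pixels" (420x560x3 uint8, red, green, blue), "range_z" (420x560 float32, m along the optical axis (not along the pixel's ray), 0 where there is no reading), "K" (3x3 intrinsics, pixels), "position" and "attitude" of the camera in the world. Camera axes: x right, y up, looking along -z (the intrinsics and any distortion apply to the point x, -y, -z); pixel columns grow to the right and rows downward; lengths in m; the calibration is good to about 2 mm. A picture is of the moment at which its call begins.
- ctrl.hand_in(): hands the job in; it is judged then, once.
The state is a dict: "time_s": time; "qpos": joint angles; "joint_vel": joint speeds; "tau": joint torques, N m; "ee_pos": TCP position; "eef_rot": TCP orientation; "force": force on the tool from outside, world axes, zero at the start; "moment": the same for the moment, N m; "grip_width": finger opening in m; "grip_force": force on a finger pad.
Only numpy, scipy, OpenCV 4.12 (cv2) and the standard library are available. Lean on these libraries where they do the work, as an engineer would, in place of code of your own. Each camera call takes 0.05 s, during which the arm holds its last target. There are 200 camera calls.

TASK

Do the start-of-shift check of the trip bar across the front of the loading shuttle: with the closed fingertips press the bar lightly towards the shuttle at the end that has the limit switch behind it, far enough to trip the switch, then run the fingertips slowly along the bar right to its other end, keeping it pressed in all the way. Then let it spring back out and move clear. Grip nothing, and leave all the loose parts lying where they are.

Things in the scene. Friction and masses are not known exactly. Their poses are not given: they have to be found in the camera images.
- shuttle: fixed loading shuttle. Origin on the table under the middle of the trip bar's outer face (bar out); x into the shuttle (the way the bar is pressed), y along the bar, z up. Base plate x -0.055 to 0.305, y +-0.18, top z 0.015, bare in front of the bar; carriage plate x 0.03 to 0.205, y +-0.10, top z 0.060; connector nest on it x 0.095 to 0.20, top z 0.090; drive behind lower than z 0.085
- trip_bar: plain aluminium bar 300 mm long (y +-0.15 of its frame), 12 mm thick, 36 mm tall, from 28 to 64 mm above the table, across the shuttle's front (robot's side). Slides straight in along the shuttle's x on two sprung rods, without tilting. Origin at table height under the middle of its outer face (the plane x = 0, pressed towards +x); moves with the bar; axes as the shuttle's
- bar_face (a point): middle of the trip bar's outer face, 46 mm above the table; moves with the bar; axes as the shuttle's
- bar_travel (a joint): how far the trip bar is pressed in, m: 0 sprung out, 0.015 on its stops. The switch trips at 0.004; 0.007 is a good working depth. Springs: about 3 N to start it, 0.45 N more per mm (6 N at 7 mm); it springs back by itself
- limit_switch: limit switch: grey box 58 x 30 mm, top 76 mm above the table, black cable gland at the back, standing on the base plate beside the carriage just behind one end of the bar: at y +0.125 or -0.125 of the shuttle, either by chance. Origin under the middle of its front face, 34 mm behind the bar's outer face and 15 mm above the table; axes as the shuttle's
- end_stop: slim dark steel stop bracket, 30 mm wide, 44 mm tall, behind the other end of the bar; origin and axes as for the switch
- housing_a: loose orange connector housing, 25 x 18 x 14 mm, 12 g; origin under its centre. Not to be moved; on the carriage plate, its centre 56 to 64 mm behind the outer face of the bar, left half (y above 0)
- housing_b: loose orange connector housing, 25 x 18 x 14 mm, 12 g; origin under its centre. Not to be moved; on the carriage plate, its centre 56 to 64 mm behind the outer face of the bar, right half
- housing_c: loose orange connector housing, 25 x 18 x 14 mm, 12 g; origin under its centre. Not to be moved; on the table, its centre 90 to 115 mm in front of the bar, left half
- housing_d: loose orange connector housing, 25 x 18 x 14 mm, 12 g; origin under its centre. Not to be moved; on the table, its centre 90 to 115 mm in front of the bar, right half
- bush_a: loose flanged brass bush, 22 mm across, 20 mm tall, standing on the table 90 to 115 mm in front of the bar's middle; origin under its centre. Not to be moved
- oil_bottle: small oil bottle, 38 mm across, 85 mm tall, left of the shuttle; origin under its centre. Not to be moved
- insert_cup: white bowl, 68 mm across, 40 mm tall, left of the shuttle; origin under its centre. Not to be moved
- screwdriver: screwdriver 160 mm long lying on the table right of the shuttle, roughly along x; origin near its middle. Not to be moved

How it is judged:
By the outcome, as a careful person would: the job done as asked, in the order asked, and still so for the second after the job is handed in, with the robot touching nothing.
It also fails if it takes over 48 s, if anything falls off the work surface, if the arm or the gripper's body presses on something with over 40 N, if the wrist force passes 120 N, or if a joint passes its speed limit or range.

## Working session

There is one attempt and no reset: what is moved stays moved. The work goes in short steps, Python scripts to look and compute and a tool call to move; the robot and the scene stay as the last step left them, time stands still between calls to the robot, and variables do not carry over. Pictures are saved under pics/ and viewed, at most 10 in all, crops included, and the job is handed in when it is done.

Besides the shell and the picture viewer there is one more tool, called by a JSON object that holds its "api" and its "payload", one argument or row to a line. carry_out: Moves the arm, as the interface text tells. Its arguments: {"type":"object","properties":{"motion":{"type":"string"},"grip_force":{"type":"number"}},"required":["motion"]}

```bash
mkdir -p pics; cat > h.py <<'E'
import numpy as np, cv2
from station import ctrl
def shot(n,f=None):
    c=ctrl.camera(n)
    if f: cv2.imwrite('pics/'+f,c["pixels"][:,:,::-1])
    return c
def R(c):
    a=np.array(c["attitude"],float)
    if a.shape==(3,3): return a
    from scipy.spatial.transform import Rotation as Ro
    return Ro.from_euler('xyz',a).as_matrix() if a.size==3 else None
def cloud(c):
    K=np.array(c["K"]);d=c["range_z"];v,u=np.mgrid[:d.shape[0],:d.shape[1]]
    p=np.stack([(u-K[0,2])/K[0,0]*d,-(v-K[1,2])/K[1,1]*d,-d],-1)
    return p@R(c).T+np.array(c["position"])
E
python3 - <<'E'
from h import *
a=shot("top","t1.png");b=shot("scene","s1.png")
for c in(a,b): print(c["K"],c["position"],c["attitude"],[k for k in c])
np.savez("a.npz",P=cloud(a),I=a["pixels"])
print(ctrl.get_obs())
E
```

```text
[[473.1265033    0.         281.67281071]
 [  0.         473.1265033  212.44429507]
 [  0.           0.           1.        ]] [0.28392216 0.02900311 1.10717857] [ 0.20132208 -0.00515876 -1.59034248] ['pixels', 'range_z', 'K', 'position', 'attitude']
[[422.79817142   0.         286.25591637]
 [  0.         422.79817142 204.09863777]
 [  0.           0.           1.        ]] [ 1.08287987 -0.40212313  0.70594105] [0.85660658 0.01584655 0.92991999] ['pixels', 'range_z', 'K', 'position', 'attitude']
{'time_s': 0.1, 'qpos': array([ 1.07437182e+00,  3.00401491e-01,  1.52151369e+00,  2.90147440e-05,
        1.32069619e+00, -6.65831708e-02]), 'joint_vel': array([-0.00080485, -0.0023514 , -0.00165078,  0.00070443, -0.00119192,
       -0.00160079]), 'tau': array([-8.02985069e-04, -5.32642794e+01, -3.53286660e+01,  7.08655547e-02,
        2.35187646e-02, -7.51257880e-05]), 'ee_pos': array([0.22905944, 0.4997399 , 0.17225304]), 'eef_rot': array([-3.14057806e+00, -9.58217034e-05,  2.71174407e+00]), 'force': array([-0.27318551, -0.05119491, -1.27621023]), 'moment': array([ 0.05684261, -0.01082893, -0.02692988]), 'grip_force': 0.0, 'grip_width': 0.09397323979949997}
```

View pics/t1.png

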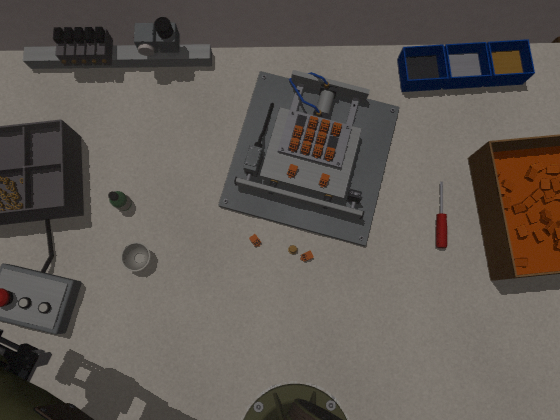

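View pics/s1.png

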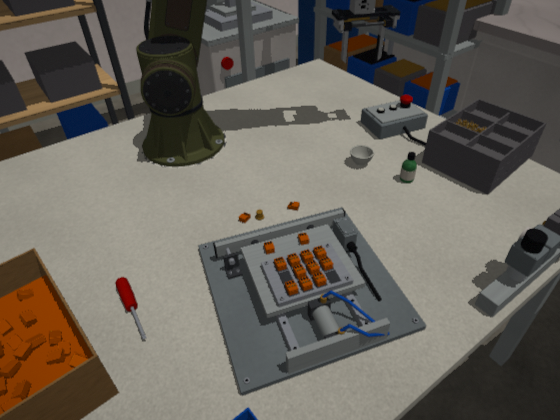

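The top view shows the bar running from about (237,182) to (363,210). The grey switch with its cable is behind the left end, near (254,157), and the dark stop is behind the right end, near (355,197). Three loose parts lie in front, at (255,240), (293,249) and (307,256).

```bash
python3 - <<'E'
from h import *
z=np.load("a.npz");P=z["P"];I=z["I"].astype(int)
print("table",P[330,300],P[300,400],"bar",P[182,240],P[196,300],P[208,360], "switch",P[157,254],"stop",P[196,356])
# bar top: height band, region around the bar
v,u=np.mgrid[:420,:560]
line=182+(u-237)*28/126
m=(abs(v-line)<9)&(u>225)&(u<372)&(P[...,2]>.054)&(P[...,2]<.074)
q=P[m];print(len(q),q[:,2].mean())
r=cv2.minAreaRect((q[:,:2]*1000).astype(np.float32));print(r,cv2.boxPoints(r))
hsv=cv2.cvtColor(z["I"],cv2.COLOR_RGB2HSV)
o=((hsv[...,0]<28)&(hsv[...,1]>130)&(hsv[...,2]>80)&(u>240)&(u<320)&(v>228)&(v<268)).astype(np.uint8)
n,_,s,c=cv2.connectedComponentsWithStats(o)
for i in range(1,n):
  if s[i,4]>10: print(s[i],P[int(c[i][1]),int(c[i][0])])
# base plate front edge corners
b=(P[...,2]>.008)&(P[...,2]<.022)&(u>210)&(u<405)&(v>60)&(v<250)
q=P[b];r=cv2.minAreaRect((q[:,:2]*1000).astype(np.float32));print("base",r,cv2.boxPoints(r))
E
```

```text
table [ 0.23644818 -0.01724295  0.00503404] [ 2.98804558e-01 -2.49719432e-01  4.19528524e-05] bar [0.56876678 0.11290414 0.06573201] [ 0.53382639 -0.02279597  0.06450862] [ 0.5135632  -0.16588526  0.01690343] switch [0.62364402 0.07998976 0.07796063] stop [ 0.53245944 -0.15045724  0.06047603]
824 0.06243483049161502
((543.46044921875, -21.782546997070312), (301.7743835449219, 33.62687301635742), 73.82301330566406) [[ 485.27475 -162.01115]
 [ 517.5702  -171.37978]
 [ 601.6461   118.44606]
 [ 569.3507   127.81468]]
[249 234  12  10  54] [0.44773693 0.08719335 0.0111147 ]
[289 246   8   7  38] [ 0.42127082 -0.00312615  0.02099531]
[301 251  12  10  73] [ 0.40521169 -0.03535034  0.01433421]
base ((657.1049194335938, -50.07261657714844), (484.44085693359375, 477.1367492675781), 89.5068588256836) [[ 416.46063 -290.23074]
 [ 893.57965 -294.3374 ]
 [ 897.7492   190.08551]
 [ 420.6302   194.19217]]
```

```bash
cat > bar.py <<'E'
from h import *
def fit(c,th0=np.radians(-16.2),o=(0.535,-0.022),lim=.135,zlo=.056):
    # bar top: points in a local frame with x about into the shuttle
    P=cloud(c);ex=np.array([np.cos(th0),np.sin(th0)]);ey=np.array([-ex[1],ex[0]])
    d=P[...,:2]-np.array(o);x=d@ex;y=d@ey
    m=(abs(y)<.17)&(x>-.03)&(x<.024)&(P[...,2]>zlo)&(P[...,2]<.072)
    x,y=x[m],y[m]
    bins=np.arange(-.165,.166,.01);out=[]
    for a in bins:
        k=(y>=a)&(y<a+.01)
        if k.sum()>3: out.append((a+.005,x[k].min(),np.median(x[k]),x[k].max(),k.sum()))
    return np.array(out),y.min(),y.max(),ex,ey
E
python3 - <<'E'
from bar import *
np.set_printoptions(precision=4,suppress=True)
for n in("top","scene"):
    r,a,b,ex,ey=fit(shot(n));print(n,r,a,b)
    k=abs(r[:,0])<.13
    for j in(1,2,3):
        p=np.polyfit(r[k,0],r[k,j],1);print(j,p, -16.2-np.degrees(p[0]))
E
```

```text
top [[-0.15   -0.0087 -0.0036  0.0034 11.    ]
 [-0.14   -0.0085 -0.0037  0.0034 26.    ]
 [-0.13   -0.0079 -0.0032  0.0034 23.    ]
 [-0.12   -0.0086 -0.0026  0.0035 27.    ]
 [-0.11   -0.0076 -0.0033  0.0039 23.    ]
 [-0.1    -0.0089 -0.0025  0.0232 26.    ]
 [-0.09   -0.0085 -0.0021  0.0239 33.    ]
 [-0.08   -0.0085 -0.0022  0.0236 31.    ]
 [-0.07   -0.0082 -0.0014  0.0237 32.    ]
 [-0.06   -0.0085 -0.0021  0.023  31.    ]
 [-0.05   -0.0083 -0.0019  0.0238 30.    ]
 [-0.04   -0.0078 -0.0019  0.0234 29.    ]
 [-0.03   -0.0083 -0.0014  0.0238 31.    ]
 [-0.02   -0.0078 -0.0017  0.0239 27.    ]
 [-0.01   -0.0077 -0.0015  0.0239 30.    ]
 [ 0.     -0.008  -0.0021  0.0231 29.    ]
 [ 0.01   -0.0076 -0.001   0.0238 28.    ]
 [ 0.02   -0.0075 -0.0014  0.0234 28.    ]
 [ 0.03   -0.0081 -0.0006  0.0238 30.    ]
 [ 0.04   -0.0075 -0.0019  0.0239 27.    ]
 [ 0.05   -0.0081 -0.0011  0.0238 31.    ]
 [ 0.06   -0.0076 -0.0013  0.0235 28.    ]
 [ 0.07   -0.0074  0.0007  0.0238 32.    ]
 [ 0.08   -0.0072 -0.0012  0.0235 29.    ]
 [ 0.09   -0.0071 -0.0013  0.0234 25.    ]
 [ 0.1    -0.0075 -0.
[... 1193 characters left out ...]
5  0.0044  0.0091 26.    ]
 [ 0.04   -0.0028  0.0052  0.009  25.    ]
 [ 0.05   -0.0038  0.0039  0.0076 23.    ]
 [ 0.06   -0.0027  0.0054  0.0098 26.    ]
 [ 0.07   -0.0028  0.0055  0.0077 25.    ]
 [ 0.08   -0.0025  0.0053  0.0092 24.    ]
 [ 0.09   -0.0032  0.0049  0.0097 23.    ]
 [ 0.1    -0.002   0.0062  0.0079 23.    ]
 [ 0.11   -0.0034  0.0044  0.0083 24.    ]
 [ 0.12   -0.0031  0.0068  0.0089 25.    ]
 [ 0.13   -0.0039  0.005   0.0096 24.    ]
 [ 0.14   -0.0037  0.0058  0.0088 24.    ]
 [ 0.15   -0.004   0.0049  0.0107 20.    ]] -0.1498885561154149 0.1534661664756866
1 [ 0.0086 -0.0038] -16.690255942491387
2 [0.0047 0.0049] -16.471939825356767
3 [-0.0003  0.0088] -16.183701570153453
```

{"api": "carry_out", "payload": {
  "motion": "0.02 -0.02 0 0 0 4.2 255;0.025 -0.035 0 0 0 4.2 255;0.03 -0.035 0 0 0 0 255;0.03 -0.035 0 0 0 0 255;0.03 -0.035 0 0 0 0 255;0.03 -0.035 0 0 0 0 255;0.03 -0.035 0 0 0 0 255;0.02 -0.03 0 0 0 0 255;0.01 -0.02 0 0 0 0 255;0 0 0 0 0 0 255;0 0 0 0 0 0 255;0 0 0 0 0 0 255;0 0 0 0 0 0 255",
  "grip_force": 10
}}

```text
time_s: 1.28
ee_pos: [0.4385, 0.2388, 0.1727]
eef_rot: [3.142, -0.0, 2.86]
force: [0.1, 0.8, 0.1]
grip_width: 0.0107
grip_force: 0.0
```

{"api": "carry_out", "payload": {
  "motion": "0.02 -0.024 0 0 0 -0.4 255;0.02 -0.025 0 0 0 0 255;0.02 -0.025 0 0 0 0 255;0.02 -0.024 -0.02 0 0 0 255;0.02 -0.022 -0.02 0 0 0 255;0 0 -0.025 0 0 0 255;0 0 -0.025 0 0 0 255;0 0 -0.02 0 0 0 255;0 0 -0.015 0 0 0 255;0 0 -0.008 0 0 0 255;0 0 0 0 0 0 255;0 0 0 0 0 0 255;0 0 0 0 0 0 255"
}}

```text
time_s: 2.37
ee_pos: [0.5395, 0.1184, 0.0409]
eef_rot: [3.141, 0.002, 2.852]
force: [-0.0, -0.6, 0.4]
grip_width: 0.0005
grip_force: 0.0
```

```bash
cat > pos.py <<'E'
from h import *
def loc(p,o=(0.5298,-0.0184),th=np.radians(-16.5)):
    ex=np.array([np.cos(th),np.sin(th)]);ey=np.array([-ex[1],ex[0]]);d=np.array(p)[:2]-o
    return np.round([d@ex*1e3,d@ey*1e3],2)
def F(f,th=np.radians(-16.5)):
    return np.round([f[0]*np.cos(th)+f[1]*np.sin(th),-f[0]*np.sin(th)+f[1]*np.cos(th),f[2]],2)
def st():
    o=ctrl.get_obs();print(o["time_s"],loc(o["ee_pos"]),o["ee_pos"],o["eef_rot"],F(o["force"]),o["grip_width"])
E
python3 - <<'E'
from pos import *
st()
a=shot("scene");b=shot("wrist","w1.png")
cv2.imwrite("pics/s2.png",cv2.resize(a["pixels"][180:300,190:390,::-1],(800,480)))
E
```

```text
2.3667 [-29.52 133.92] [0.53953135 0.11838843 0.04089103] [3.14089259e+00 1.50686683e-03 2.85205965e+00] [ 0.12 -0.54  0.42] 0.0004900551973842415
```

View pics/s2.png

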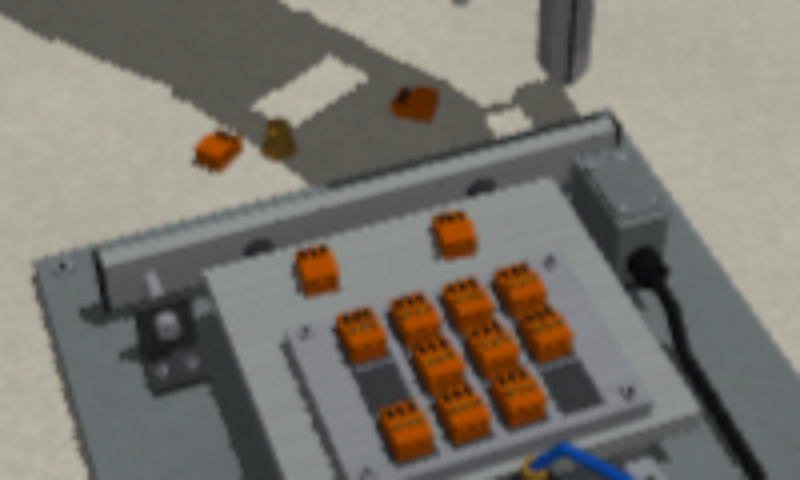

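View pics/w1.png

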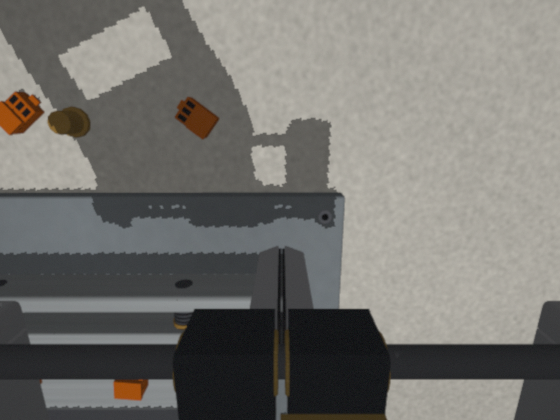

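The scene crop shows the closed fingertips at (565,85), in front of the switch end of the bar, with the switch box at (620,200). The wrist view shows the tips at (282,250), level with the bar and inside its left end. Next I'll approach slowly until they touch.

{"api": "carry_out", "payload": {
  "motion": "0.0038 -0.0011 0 0 0 0 255;0.0038 -0.0011 0 0 0 0 255;0.0038 -0.0011 0 0 0 0 255;0.0029 -0.0009 0 0 0 0 255;0.0019 -0.0006 0 0 0 0 255;0 0 0 0 0 0 255;0 0 0 0 0 0 255"
}}

```text
time_s: 3.05
ee_pos: [0.5552, 0.113, 0.0396]
eef_rot: [-3.141, -0.0, 2.851]
force: [0.8, -0.4, -0.4]
grip_width: 0.0005
grip_force: 0.0
```

```bash
python3 -c "
from pos import *
st()"
```

```text
3.05 [-13.01 133.2 ] [0.55515485 0.11301413 0.03961845] [-3.14147079e+00 -2.53668583e-04  2.85129792e+00] [ 0.88 -0.16 -0.38] 0.0004520119895363163
```

{"api": "carry_out", "payload": {
  "motion": "0.001 -0.0003 0 0 0 0 255;0.001 -0.0003 0 0 0 0 255;0.001 -0.0003 0 0 0 0 255;0.001 -0.0003 0 0 0 0 255;0 0 0 0 0 0 255;0 0 0 0 0 0 255"
}}

```text
time_s: 3.55
ee_pos: [0.5592, 0.1119, 0.0397]
eef_rot: [-3.142, -0.0, 2.851]
force: [-0.3, 0.3, -0.4]
grip_width: 0.0006
grip_force: 0.0
```

```bash
python3 -c "
from pos import *
st()"
```

```text
3.55 [ -8.81 133.26] [0.55919509 0.11187095 0.03973569] [-3.14157136e+00 -1.99944741e-05  2.85140386e+00] [-0.37  0.25 -0.44] 0.0005803787452783665
```

{"api": "carry_out", "payload": {
  "motion": "0.001 -0.0003 0 0 0 0 255;0.001 -0.0003 0 0 0 0 255;0 0 0 0 0 0 255;0 0 0 0 0 0 255"
}}

```text
time_s: 3.88
ee_pos: [0.5612, 0.1113, 0.0397]
eef_rot: [3.142, 0.0, 2.851]
force: [0.4, 0.7, -0.8]
grip_width: 0.0006
grip_force: 0.0
```

{"api": "carry_out", "payload": {
  "motion": "0.001 -0.0003 0 0 0 0 255;0.001 -0.0003 0 0 0 0 255;0 0 0 0 0 0 255;0 0 0 0 0 0 255"
}}

```text
time_s: 4.22
ee_pos: [0.5632, 0.1107, 0.0397]
eef_rot: [-3.142, -0.0, 2.851]
force: [-0.4, -0.3, 1.0]
grip_width: 0.0
grip_force: 0.0
```

{"api": "carry_out", "payload": {
  "motion": "0.001 -0.0003 0 0 0 0 255;0.001 -0.0003 0 0 0 0 255;0 0 0 0 0 0 255;0 0 0 0 0 0 255"
}}

```text
time_s: 4.55
ee_pos: [0.5652, 0.1101, 0.0397]
eef_rot: [3.142, 0.0, 2.851]
force: [0.6, 0.4, 0.3]
grip_width: 0.0004
grip_force: 0.0
```

```bash
python3 -c "
from pos import *
st()"
```

```text
4.55 [ -2.52 133.25] [0.56522812 0.11007427 0.03972275] [3.14158557e+00 6.23428641e-06 2.85135616e+00] [0.49 0.59 0.27] 0.0003702810652994529
```

{"api": "carry_out", "payload": {
  "motion": "0.001 -0.0003 0 0 0 0 255;0.001 -0.0003 0 0 0 0 255;0 0 0 0 0 0 255;0 0 0 0 0 0 255"
}}

```text
time_s: 4.88
ee_pos: [0.5672, 0.1095, 0.0397]
eef_rot: [-3.142, 0.0, 2.851]
force: [0.4, -0.0, -0.6]
grip_width: 0.0005
grip_force: 0.0
```

```bash
python3 -c "
from bar import *
np.set_printoptions(precision=4,suppress=True)
for n in('top','scene'):
    c=shot(n); r,a,b,_,_=fit(c); k=abs(r[:,0]-.0)<.1; print(n,r[k,1:3].mean(0))
cv2.imwrite('pics/s3.png',cv2.resize(c['pixels'][190:260,300:400,::-1],(800,560)))"
```

```text
top [-0.0077 -0.0015]
scene [-0.0041  0.0046]
```

View pics/s3.png

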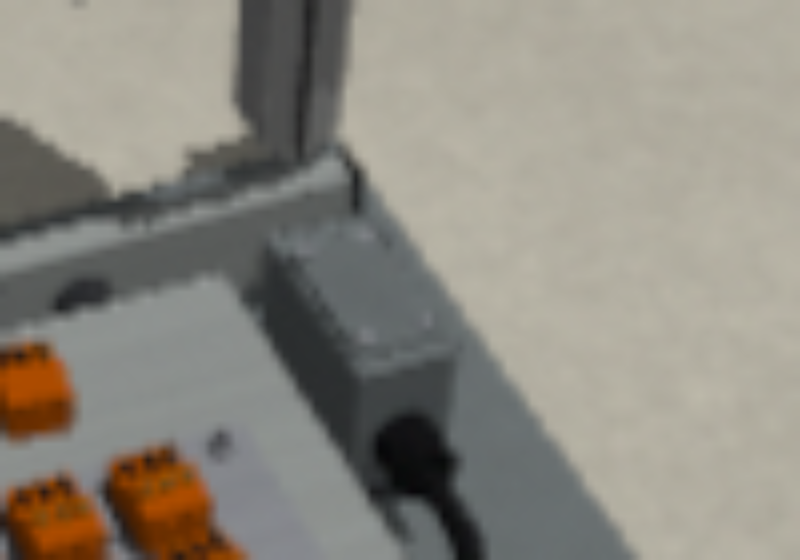

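The crop shows the tapered tips at (300,160), just short of the bar and near its end, and the bar has not moved. I'll keep going in small steps.

{"api": "carry_out", "payload": {
  "motion": "0.001 -0.0003 0 0 0 0 255;0.001 -0.0003 0 0 0 0 255;0 0 0 0 0 0 255;0 0 0 0 0 0 255"
}}

```text
time_s: 5.32
ee_pos: [0.5692, 0.1089, 0.0397]
eef_rot: [-3.142, -0.0, 2.851]
force: [-1.3, -0.9, 0.4]
grip_width: 0.0006
grip_force: 0.0
```

{"api": "carry_out", "payload": {
  "motion": "0.001 -0.0003 0 0 0 0 255;0.001 -0.0003 0 0 0 0 255;0 0 0 0 0 0 255;0 0 0 0 0 0 255"
}}

```text
time_s: 5.65
ee_pos: [0.5712, 0.1083, 0.0397]
eef_rot: [3.142, -0.0, 2.851]
force: [-0.2, -0.4, 0.3]
grip_width: 0.0003
grip_force: 0.0
```

```bash
python3 -c "
from bar import *
from pos import st
st()
np.set_printoptions(precision=4,suppress=True)
for n in('top','scene'):
    c=shot(n); r,a,b,_,_=fit(c); k=abs(r[:,0]-.0)<.1; print(n,r[k,1:3].mean(0))"
```

```text
5.65 [  3.72 133.22] [0.5712012  0.10827376 0.03973004] [ 3.14159206e+00 -3.78636265e-05  2.85137037e+00] [-0.02 -0.47  0.32] 0.0002961004592402603
top [-0.0077 -0.0017]
scene [-0.0038  0.0048]
```

```bash
python3 -c "
from bar import *
from pos import loc
c=shot('scene')
cv2.imwrite('pics/s4.png',cv2.resize(c['pixels'][190:260,300:400,::-1],(800,560)))
np.set_printoptions(precision=1,suppress=True)
th=np.radians(-16.5);o=np.array([0.5298,-.0184]);ex=np.array([np.cos(th),np.sin(th)]);ey=np.array([-ex[1],ex[0]])
for n in('scene','top','wrist'):
    c=shot(n);P=cloud(c);x=(P[...,:2]-o)@ex*1e3;y=(P[...,:2]-o)@ey*1e3;z=P[...,2]*1e3
    for zl in range(30,130,10):
        k=(abs(x)<40)&(abs(y-133)<22)&(z>=zl)&(z<zl+10)
        if k.sum()>2: print(n,zl,k.sum(),x[k].min(),x[k].max(),y[k].min(),y[k].max())
    k=(abs(y-80)<15)&(abs(x)<20)&(z>58)&(z<70); 
    if k.sum(): print('bar',np.percentile(x[k],[0,5,50,95,100]),z[k].mean())
"
```

```text
scene 30 13 10.15210136575219 13.491921749481953 112.33962809546891 123.89951357330652
scene 40 21 10.919588996238414 16.664297119464152 112.60651430986638 150.58999642051003
scene 50 57 8.94064497016311 15.534576695666546 111.03400302967155 150.86607056669746
scene 60 67 1.497206383105485 15.11245057617358 111.34664386652571 151.66532588424712
scene 70 33 10.871536284100442 39.752338290826614 111.8999569721715 142.23357460239512
scene 80 41 -4.618112070612618 15.952032471725254 118.54361673128858 144.18724727779633
scene 90 50 -5.576963339565975 15.079231582575336 118.84826386160074 143.5790072812653
scene 100 50 -4.109128889645169 15.001112900328364 119.09601448181846 142.94369507269556
scene 110 45 -3.4603866979194966 15.97372720675147 118.68016658948872 144.06981163835303
scene 120 51 -3.70241938341793 15.510557510849807 118.72015206124368 143.20991925756223
bar [-0.1  2.8  9.5 13.9 15.2] 62.08425976610349
wrist 30 269 -0.4015919738155714 35.80183843672705 111.13709790769954 152.72552021927095
wrist 40 370 -0.3310774751836582 36.98777375000383 111.05779283522871 152.5804792365357
wrist 50 393 -0.12950290497383019 36.717071823394576 111.06573444962717 152.69416335726763
wrist 60 499 -0.6223236651418662 36.470547810527165 111.00312971871267 152.7010095206042
wrist 70 137 -6.433314274632497 39.89025646255306 111.36860939233416 142.16842230831975
wrist 80 327 -6.591225099032764 -3.8717396230288594 121.3227239193362 145.6092660675245
wrist 90 392 -6.8705226241358215 -3.916781665905352 121.11731508886702 145.78336894072976
wrist 100 505 -6.707127006668106 3.632173541947334 120.94280103455557 145.80318798951757
wrist 110 592 -6.850516216301291 11.243747101095227 120.86407908938615 145.91792713331418
wrist 120 679 -6.884269242936185 -3.704326205105078 120.82860624463369 146.0351608283365
bar [-0.1  0.5  4.4 10.6 11.7] 63.332870011306234
```

View pics/s4.png

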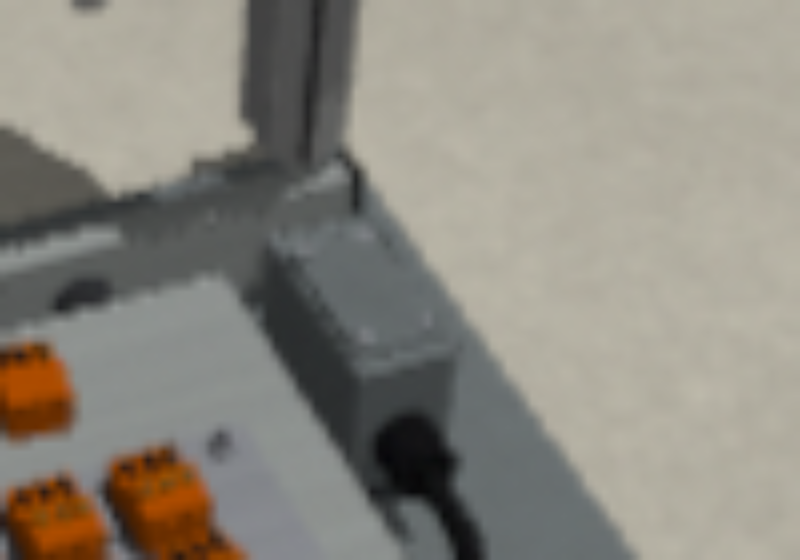

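The fingers look darkest at (310,150), right against the bar end, but neither the force nor the bar shows any contact. I'll project the reported TCP into the images to check it.

```bash
python3 -c "
from bar import *
def proj(c,p):
    q=R(c).T@(np.array(p)-c['position']);K=c['K'];return np.round([K[0,2]+K[0,0]*q[0]/-q[2],K[1,2]-K[1,1]*q[1]/-q[2]],1)
c=shot('scene');print(proj(c,[0.5395,.1184,.0409]),proj(c,[0.5712,.1083,.0397]),'crop',(proj(c,[0.5712,.1083,.0397])-[300,190])*8)
w=shot('wrist','w2.png');print('wrist tip',proj(w,[0.5712,.1083,.0397]),w['position'],w['attitude'])
P=cloud(w);x0=int(proj(w,[0.5712,.1083,.0397])[0])
np.set_printoptions(precision=4,suppress=True)
for x in(x0-60,x0-6,x0+6):
  print(x)
  for v in range(200,330,8): print(v,P[v,x])
"
```

```text
[329.8 209.3] [335.5 218.7] crop [284.  229.6]
wrist tip [281.1 240.7] [0.49191149 0.13184581 0.25182456] [-2.85957925e-01 -7.17992997e-04  1.28045764e+00]
221
200 [0.537  0.0724 0.0153]
208 [0.5429 0.0702 0.0146]
216 [0.5487 0.0682 0.0149]
224 [0.5545 0.0663 0.0156]
232 [0.5604 0.0643 0.0161]
240 [0.5567 0.0712 0.0467]
248 [0.5573 0.0736 0.0609]
256 [0.5608 0.0731 0.0651]
264 [0.566  0.0712 0.0645]
272 [0.5855 0.058  0.0306]
280 [0.5862 0.06   0.0427]
288 [0.5854 0.0628 0.0567]
296 [0.589  0.0623 0.0605]
304 [0.5949 0.06   0.0599]
312 [0.5347 0.1028 0.1763]
320 [0.5349 0.1033 0.1797]
328 [0.5344 0.1043 0.184 ]
275
200 [0.5486 0.1104 0.0144]
208 [0.5542 0.1087 0.0155]
216 [0.5601 0.1069 0.0154]
224 [0.5663 0.105  0.0148]
232 [0.5721 0.1033 0.0159]
240 [0.5669 0.1054 0.0468]
248 [0.5609 0.1077 0.076 ]
256 [0.5614 0.1077 0.0862]
264 [0.5609 0.1081 0.0973]
272 [0.5616 0.108  0.1048]
280 [0.5612 0.1083 0.114 ]
288 [0.5607 0.1086 0.1223]
296 [0.5611 0.1086 0.1283]
304 [0.561  0.1087 0.1346]
312 [0.54   0.1158 0.1742]
320 [0.5421 0.1152 0.1747]
328 [0.544  0.1146 0.1753]
287
200 [0.5505 0.119  0.0169]
208 [0.5567 0.1172 0.0155]
216 [0.5629 0.1154 0.0148]
224 [0.5688 0.1137 0.0152]
232 [0.5748 0.1119 0.0156]
240 [0.5694 0.1129 0.0462]
248 [0.5628 0.1143 0.0761]
256 [0.5622 0.1142 0.0885]
264 [0.5626 0.114  0.0975]
272 [0.563  0.1137 0.1055]
280 [0.5629 0.1136 0.1137]
288 [0.5627 0.1135 0.1214]
296 [0.5637 0.1131 0.1263]
304 [0.5631 0.1132 0.1335]
312 [0.5625 0.1132 0.1401]
320 [0.5623 0.1132 0.1455]
328 [0.5626 0.113  0.1498]
```

View pics/w2.png

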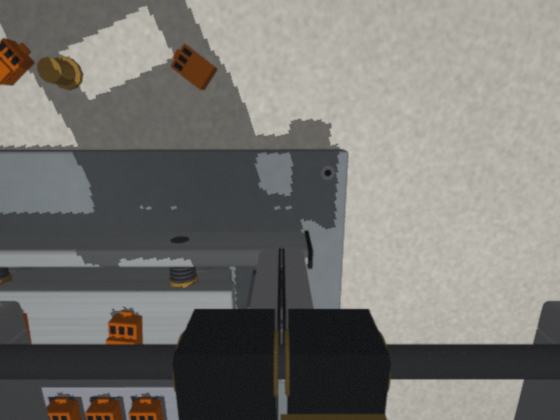

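This view explains it. The fingertips' lower edge at (282,247), z about 0.07, lies over the bar top, and the bar face is still visible underneath. The closed tips are therefore about 30 mm higher than the reported TCP. I'll back out and measure the true tip height.

{"api": "carry_out", "payload": {
  "motion": "-0.005 0.0015 0 0 0 0 255;-0.007 0.002 0 0 0 0 255;-0.007 0.002 0 0 0 0 255;-0.007 0.002 0 0 0 0 255;-0.007 0.0022 0 0 0 0 255;0 0 0 0 0 0 255;0 0 0 0 0 0 255"
}}

```text
time_s: 6.63
ee_pos: [0.538, 0.1182, 0.04]
eef_rot: [3.141, 0.0, 2.852]
force: [0.3, -0.4, 0.8]
grip_width: 0.0003
grip_force: 0.0
```

```bash
cat > tip.py <<'E'
from pos import *
# Tip height: pixels of the finger, in depth, around the known tool axis
def tip():
    o=ctrl.get_obs();p=o["ee_pos"];st()
    for n in("wrist","scene"):
        c=shot(n);P=cloud(c);r=np.linalg.norm(P[...,:2]-p[:2],axis=-1)
        k=(r<.016)&(P[...,2]>.022)
        z=np.sort(P[k][:,2]);print(n,len(z),z[:8].round(4))
        for a in np.arange(.02,.1,.01):
            s=k&(P[...,2]>=a)&(P[...,2]<a+.01)
            if s.any(): print(round(a,2),s.sum(),loc(np.median(P[s],0)),c["pixels"][s].mean(0).round())
if __name__=="__main__": tip()
E
python3 tip.py
```

```text
6.6333 [-30.93 133.3 ] [0.53800857 0.11819677 0.04001908] [3.14145277e+00 3.88265902e-04 2.85189845e+00] [ 0.38 -0.32  0.75] 0.0003074047585305265
wrist 3543 [0.0727 0.0729 0.0731 0.0734 0.0735 0.0735 0.0737 0.0737]
0.07 111 [-39.43 133.1 ] [64. 64. 66.]
0.08 326 [-39.65 133.61] [64. 64. 65.]
0.09 392 [-39.56 133.28] [63. 63. 64.]
scene 440 [0.073  0.0741 0.0748 0.0755 0.0756 0.0762 0.0768 0.078 ]
0.07 12 [-21.42 132.78] [90. 88. 85.]
0.08 42 [-21.72 128.95] [81. 81. 79.]
0.09 40 [-21.08 128.4 ] [75. 75. 75.]
```

Both cameras put the closed tips at z 0.073, which is 33 mm above the reported TCP. I'll lower in two steps and check in between.

{"api": "carry_out", "payload": {
  "motion": "0 0 -0.005 0 0 0 255;0 0 -0.005 0 0 0 255;0 0 -0.005 0 0 0 255;0 0 -0.003 0 0 0 255;0 0 0 0 0 0 255;0 0 0 0 0 0 255"
}}

```text
time_s: 7.23
ee_pos: [0.5381, 0.1179, 0.0214]
eef_rot: [-3.141, -0.0, 2.851]
force: [-0.8, -0.1, 0.6]
grip_width: 0.0003
grip_force: 0.0
```

```bash
python3 tip.py
```

```text
7.2333 [-30.8  133.06] [0.53806449 0.1179284  0.02143968] [-3.14131074e+00 -4.99152396e-04  2.85140103e+00] [-0.73 -0.34  0.61] 0.00029004246712460463
wrist 3540 [0.0539 0.0542 0.0545 0.0547 0.0549 0.0549 0.0551 0.0555]
0.05 83 [-39.35 133.  ] [66. 67. 68.]
0.06 300 [-39.33 133.42] [66. 66. 67.]
0.07 389 [-39.4  132.82] [65. 65. 67.]
0.08 463 [-39.29 133.26] [64. 64. 66.]
0.09 589 [-38.8  132.02] [62. 62. 64.]
scene 436 [0.0527 0.0553 0.0562 0.057  0.0572 0.0575 0.0581 0.0592]
0.05 9 [-21.73 133.91] [78. 78. 74.]
0.06 35 [-21.58 128.44] [81. 80. 79.]
0.07 43 [-21.69 130.22] [79. 79. 78.]
0.08 39 [-20.78 127.33] [72. 72. 72.]
0.09 45 [-21.24 129.19] [74. 73. 73.]
```

{"api": "carry_out", "payload": {
  "motion": "0 0 -0.005 0 0 0 255;0 0 -0.005 0 0 0 255;0 0 -0.003 0 0 0 255;0 0 0 0 0 0 255;0.0038 -0.0011 0 0 0 0 255;0.0038 -0.0011 0 0 0 0 255;0.0038 -0.0011 0 0 0 0 255;0.0029 -0.0009 0 0 0 0 255;0.0019 -0.0006 0 0 0 0 255;0 0 0 0 0 0 255;0 0 0 0 0 0 255"
}}

```text
time_s: 8.25
ee_pos: [0.5544, 0.1131, 0.0087]
eef_rot: [-3.142, -0.0, 2.851]
force: [-0.1, 0.3, -0.1]
grip_width: 0.0004
grip_force: 0.0
```

```bash
python3 tip.py
```

```text
8.25 [-13.77 133.08] [0.55439433 0.11310631 0.00868113] [-3.14151829e+00 -8.90645934e-05  2.85129980e+00] [-0.18  0.24 -0.08] 0.0004132084357545564
wrist 3540 [0.0416 0.0417 0.0417 0.0419 0.042  0.0422 0.0423 0.0424]
0.04 151 [-22.38 133.36] [65. 65. 67.]
0.05 339 [-22.37 133.38] [68. 68. 70.]
0.06 396 [-22.52 133.3 ] [68. 68. 70.]
0.07 517 [-22.04 132.58] [65. 65. 67.]
0.08 584 [-21.97 132.06] [67. 67. 69.]
0.09 683 [-22.4 132.6] [68. 68. 70.]
scene 398 [0.0476 0.0512 0.0538 0.0547 0.0552 0.0554 0.0559 0.0569]
0.04 1 [-23.71 121.14] [76. 75. 71.]
0.05 20 [ -6.71 123.45] [87. 88. 87.]
0.06 42 [ -4.63 128.03] [79. 79. 77.]
0.07 42 [ -5.41 130.64] [75. 75. 74.]
0.08 42 [ -3.89 128.19] [73. 73. 72.]
0.09 43 [ -4.2 127.4] [75. 75. 74.]
```

{"api": "carry_out", "payload": {
  "motion": "0.001 -0.0003 0 0 0 0 255;0.001 -0.0003 0 0 0 0 255;0.001 -0.0003 0 0 0 0 255;0 0 0 0 0 0 255;0 0 0 0 0 0 255"
}}

```text
time_s: 8.77
ee_pos: [0.5574, 0.1123, 0.0087]
eef_rot: [-3.142, -0.0, 2.851]
force: [-0.4, 0.1, -0.1]
grip_width: 0.0007
grip_force: 0.0
```

{"api": "carry_out", "payload": {
  "motion": "0.001 -0.0003 0 0 0 0 255;0.001 -0.0003 0 0 0 0 255;0 0 0 0 0 0 255;0 0 0 0 0 0 255"
}}

```text
time_s: 9.1
ee_pos: [0.5592, 0.1117, 0.0087]
eef_rot: [-3.141, -0.0, 2.851]
force: [-2.4, 1.2, 2.4]
grip_width: 0.0005
grip_force: 1.3
```

{"api": "carry_out", "payload": {
  "motion": "0.001 -0.0003 0 0 0 0 255;0.001 -0.0003 0 0 0 0 255;0 0 0 0 0 0 255;0 0 0 0 0 0 255"
}}

```text
time_s: 9.43
ee_pos: [0.5613, 0.1111, 0.0087]
eef_rot: [3.142, -0.0, 2.851]
force: [-3.5, 1.1, 2.4]
grip_width: 0.0001
grip_force: 1.8
```

Contact now, with the force rising. I'll press to the working depth.

{"api": "carry_out", "payload": {
  "motion": "0.001 -0.0003 0 0 0 0 255;0.001 -0.0003 0 0 0 0 255;0.001 -0.0003 0 0 0 0 255;0.001 -0.0003 0 0 0 0 255;0.001 -0.0003 0 0 0 0 255;0 0 0 0 0 0 255;0 0 0 0 0 0 255"
}}

```text
time_s: 10.02
ee_pos: [0.5662, 0.1097, 0.0087]
eef_rot: [-3.142, -0.001, 2.851]
force: [-5.4, 2.3, 3.7]
grip_width: 0.0005
grip_force: 2.9
```

```bash
python3 -c "
from bar import *
from pos import st
st()
np.set_printoptions(precision=4,suppress=True)
for n in('top','scene'):
    c=shot(n); r,a,b,_,_=fit(c); k=abs(r[:,0]+.02)<.08; print(n,r[k,1:3].mean(0),np.polyfit(r[k,0],r[k,1],1))
st()"
```

```text
10.0167 [ -1.42 133.14] [0.5662495  0.1096623  0.00872276] [-3.14155656e+00 -5.24368399e-04  2.85145796e+00] [-5.81  0.66  3.7 ] 0.0004728387818900964
top [-0.0003  0.0057] [ 0.0058 -0.0002]
scene [0.0035 0.012 ] [0.0061 0.0036]
10.1167 [ -1.44 133.14] [0.5662 0.1097 0.0087] [-3.1415 -0.0005  2.8515] [-4.92  1.1   3.81] 0.00038006911169480935
```

Both cameras show the bar pressed in about 7.5 mm with a force of about 5.5 N, so the switch is tripped. Now the slow run along the bar.

{"api": "carry_out", "payload": {
  "motion": "-0.0003 -0.0010 0 0 0 0 255;-0.0005 -0.0017 0 0 0 0 255;-0.0007 -0.0024 0 0 0 0 255;-0.0007 -0.0024 0 0 0 0 255;-0.0007 -0.0024 0 0 0 0 255;-0.0007 -0.0024 0 0 0 0 255;-0.0007 -0.0024 0 0 0 0 255;-0.0007 -0.0024 0 0 0 0 255;-0.0007 -0.0024 0 0 0 0 255;-0.0007 -0.0024 0 0 0 0 255;-0.0007 -0.0024 0 0 0 0 255;-0.0007 -0.0024 0 0 0 0 255;-0.0007 -0.0024 0 0 0 0 255;-0.0007 -0.0024 0 0 0 0 255;-0.0007 -0.0024 0 0 0 0 255;-0.0007 -0.0024 0 0 0 0 255;-0.0007 -0.0024 0 0 0 0 255;-0.0007 -0.0024 0 0 0 0 255;-0.0007 -0.0024 0 0 0 0 255;-0.0008 -0.0024 0 0 0 0 255"
}}

```text
time_s: 11.78
ee_pos: [0.5525, 0.0641, 0.0084]
eef_rot: [3.141, -0.001, 2.852]
force: [-5.2, 6.2, 0.2]
grip_width: 0.0002
grip_force: 2.9
```

```bash
cat > chk.py <<'E'
from bar import *
from pos import st
st()
np.set_printoptions(precision=4,suppress=True)
for n in('top','scene'):
    r,a,b,_,_=fit(shot(n)); k=abs(r[:,0])<.13; print(n,np.median(r[k,1]-.0059*r[k,0])*1e3+{'top':7.8,'scene':4.0}[n])
E
python3 chk.py
```

```text
11.7833 [-1.69 85.56] [0.55248475 0.06411968 0.00839635] [ 3.14119770e+00 -1.16290889e-03  2.85159439e+00] [-6.71  4.45  0.16] 0.00016095057793524646
top 7.430327997220325
scene 7.437729883491774
```

{"api": "carry_out", "payload": {
  "motion": "-0.0007 -0.0024 0 0 0 0 255;-0.0007 -0.0024 0 0 0 0 255;-0.0007 -0.0024 0 0 0 0 255;-0.0007 -0.0024 0 0 0 0 255;-0.0007 -0.0024 0 0 0 0 255;-0.0007 -0.0024 0 0 0 0 255;-0.0008 -0.0024 0 0 0 0 255;-0.0007 -0.0024 0 0 0 0 255;-0.0007 -0.0024 0 0 0 0 255;-0.0007 -0.0024 0 0 0 0 255;-0.0007 -0.0024 0 0 0 0 255;-0.0007 -0.0024 0 0 0 0 255;-0.0007 -0.0024 0 0 0 0 255;-0.0008 -0.0024 0 0 0 0 255;-0.0007 -0.0024 0 0 0 0 255;-0.0007 -0.0024 0 0 0 0 255;-0.0007 -0.0024 0 0 0 0 255;-0.0007 -0.0024 0 0 0 0 255;-0.0007 -0.0024 0 0 0 0 255;-0.0007 -0.0024 0 0 0 0 255"
}}

```text
time_s: 13.55
ee_pos: [0.5382, 0.0161, 0.0084]
eef_rot: [3.141, -0.001, 2.852]
force: [-5.0, 5.8, 0.5]
grip_width: 0.0007
grip_force: 3.1
```

```bash
python3 chk.py
```

```text
13.55 [-1.74 35.46] [0.53820028 0.01609259 0.00836846] [ 3.14117104e+00 -1.40135923e-03  2.85150221e+00] [-6.46  4.12  0.55] 0.0006765922709048291
top 7.5705766061876965
scene 6.856998161183508
```

{"api": "carry_out", "payload": {
  "motion": "-0.0007 -0.0024 0 0 0 0 255;-0.0007 -0.0024 0 0 0 0 255;-0.0007 -0.0024 0 0 0 0 255;-0.0007 -0.0024 0 0 0 0 255;-0.0007 -0.0024 0 0 0 0 255;-0.0007 -0.0024 0 0 0 0 255;-0.0008 -0.0024 0 0 0 0 255;-0.0007 -0.0024 0 0 0 0 255;-0.0007 -0.0024 0 0 0 0 255;-0.0007 -0.0024 0 0 0 0 255;-0.0007 -0.0024 0 0 0 0 255;-0.0007 -0.0024 0 0 0 0 255;-0.0007 -0.0024 0 0 0 0 255;-0.0008 -0.0024 0 0 0 0 255;-0.0007 -0.0024 0 0 0 0 255;-0.0007 -0.0024 0 0 0 0 255;-0.0007 -0.0024 0 0 0 0 255;-0.0007 -0.0024 0 0 0 0 255;-0.0007 -0.0024 0 0 0 0 255;-0.0007 -0.0024 0 0 0 0 255"
}}

```text
time_s: 15.32
ee_pos: [0.5239, -0.0319, 0.0083]
eef_rot: [3.141, -0.002, 2.852]
force: [-5.4, 6.8, -0.2]
grip_width: 0.0002
grip_force: 3.1
```

```bash
python3 chk.py
```

```text
15.3167 [ -1.79 -14.62] [ 0.52392737 -0.03191264  0.00833519] [ 3.14119677e+00 -1.56507659e-03  2.85154884e+00] [-7.14  4.96 -0.25] 0.0001719182747938634
top 7.677276133323131
scene 7.202719433913603
```

{"api": "carry_out", "payload": {
  "motion": "-0.0007 -0.0024 0 0 0 0 255;-0.0007 -0.0024 0 0 0 0 255;-0.0007 -0.0024 0 0 0 0 255;-0.0007 -0.0024 0 0 0 0 255;-0.0007 -0.0024 0 0 0 0 255;-0.0007 -0.0024 0 0 0 0 255;-0.0008 -0.0024 0 0 0 0 255;-0.0007 -0.0024 0 0 0 0 255;-0.0007 -0.0024 0 0 0 0 255;-0.0007 -0.0024 0 0 0 0 255;-0.0007 -0.0024 0 0 0 0 255;-0.0007 -0.0024 0 0 0 0 255;-0.0007 -0.0024 0 0 0 0 255;-0.0008 -0.0024 0 0 0 0 255;-0.0007 -0.0024 0 0 0 0 255;-0.0007 -0.0024 0 0 0 0 255;-0.0007 -0.0024 0 0 0 0 255;-0.0007 -0.0024 0 0 0 0 255;-0.0007 -0.0024 0 0 0 0 255;-0.0007 -0.0024 0 0 0 0 255"
}}

```text
time_s: 17.08
ee_pos: [0.5097, -0.0799, 0.0083]
eef_rot: [3.141, -0.002, 2.851]
force: [-4.0, 6.2, -0.1]
grip_width: 0.0008
grip_force: 3.1
```

{"api": "carry_out", "payload": {
  "motion": "-0.0007 -0.0024 0 0 0 0 255;-0.0007 -0.0024 0 0 0 0 255;-0.0007 -0.0024 0 0 0 0 255;-0.0007 -0.0024 0 0 0 0 255;-0.0007 -0.0024 0 0 0 0 255;-0.0007 -0.0024 0 0 0 0 255;-0.0008 -0.0024 0 0 0 0 255;-0.0007 -0.0024 0 0 0 0 255;-0.0007 -0.0024 0 0 0 0 255;-0.0007 -0.0024 0 0 0 0 255;-0.0007 -0.0024 0 0 0 0 255;-0.0007 -0.0024 0 0 0 0 255;-0.0007 -0.0024 0 0 0 0 255;-0.0008 -0.0024 0 0 0 0 255;-0.0007 -0.0024 0 0 0 0 255;-0.0007 -0.0024 0 0 0 0 255;-0.0007 -0.0024 0 0 0 0 255;-0.0007 -0.0024 0 0 0 0 255;-0.0007 -0.0024 0 0 0 0 255;-0.0007 -0.0024 0 0 0 0 255"
}}

```text
time_s: 18.75
ee_pos: [0.4954, -0.1279, 0.0083]
eef_rot: [3.141, -0.002, 2.852]
force: [-4.9, 7.1, -0.0]
grip_width: 0.0006
grip_force: 3.1
```

```bash
python3 chk.py; python3 - <<'E'
from bar import *
from pos import loc
P=cloud(shot("wrist")).reshape(-1,3);P=P[(P[:,2]>.05)&(P[:,2]<.067)]
th=np.radians(-16.5);o=np.array([.5298,-.0184]);ex=np.array([np.cos(th),np.sin(th)]);ey=np.array([-ex[1],ex[0]])
x=(P[:,:2]-o)@ex;y=(P[:,:2]-o)@ey
k=(x>.004)&(x<.022);print("bar end y",np.sort(y[k])[:10].round(4))
E
```

```text
18.75 [  -1.89 -114.79] [ 0.49538564 -0.12793076  0.00827322] [ 3.14112218e+00 -1.96313401e-03  2.85152400e+00] [-6.69  5.4  -0.01] 0.0006080868632751038
top 7.330275679211776
scene 6.7633268009194705
bar end y [-0.1506 -0.1503 -0.1503 -0.1503 -0.1503 -0.1503 -0.1503 -0.1503 -0.1503
 -0.1501]
```

{"api": "carry_out", "payload": {
  "motion": "-0.0007 -0.0024 0 0 0 0 255;-0.0007 -0.0024 0 0 0 0 255;-0.0007 -0.0024 0 0 0 0 255;-0.0007 -0.0024 0 0 0 0 255;-0.0007 -0.0024 0 0 0 0 255;-0.0007 -0.0024 0 0 0 0 255;-0.0008 -0.0024 0 0 0 0 255;-0.0007 -0.0024 0 0 0 0 255;-0.0007 -0.0024 0 0 0 0 255;-0.0007 -0.0024 0 0 0 0 255;-0.0007 -0.0024 0 0 0 0 255;-0.0003 -0.001 0 0 0 0 255;0 0 0 0 0 0 255;0 0 0 0 0 0 255;0 0 0 0 0 0 255"
}}

```text
time_s: 20.15
ee_pos: [0.4872, -0.1555, 0.0082]
eef_rot: [3.142, -0.002, 2.851]
force: [-6.6, 3.1, 0.0]
grip_width: 0.0006
grip_force: 3.1
```

```bash
python3 chk.py
```

```text
20.15 [  -1.91 -143.59] [ 0.48719058 -0.15553667  0.00823559] [ 3.14154782e+00 -2.06553969e-03  2.85143823e+00] [-7.25  1.05  0.01] 0.0005839361659517387
top 7.373292578864316
scene 7.39349354324621
```

The tips are at the far end, with the bar still pressed in 7.4 mm. Now I'll release it, back straight out and go up.

{"api": "carry_out", "payload": {
  "motion": "-0.0019 0.0006 0 0 0 0 255;-0.0019 0.0006 0 0 0 0 255;-0.0019 0.0006 0 0 0 0 255;-0.0019 0.0006 0 0 0 0 255;-0.0019 0.0006 0 0 0 0 255;-0.0038 0.0011 0 0 0 0 255;-0.0058 0.0017 0 0 0 0 255;-0.0077 0.0023 0 0 0 0 255;-0.0058 0.0017 0 0 0 0 255;0 0 0.01 0 0 0 255;0 0 0.02 0 0 0 255;0 0 0.025 0 0 0 255;0 0 0.025 0 0 0 255;0 0 0.025 0 0 0 255;0 0 0.025 0 0 0 255;0 0 0.02 0 0 0 255;0 0 0.01 0 0 0 255;0 0 0 0 0 0 255;0 0 0 0 0 0 255;0 0 0 0 0 0 255"
}}

```text
time_s: 21.92
ee_pos: [0.4548, -0.1457, 0.1675]
eef_rot: [3.141, -0.002, 2.851]
force: [0.5, 0.3, -1.3]
grip_width: 0.0003
grip_force: 0.0
```

```bash
python3 chk.py; python3 -c "
from h import *
shot('scene','s5.png')"
```

```text
21.9167 [ -35.72 -143.36] [ 0.45483802 -0.14570907  0.1675226 ] [ 3.14141817e+00 -1.84203223e-03  2.85134630e+00] [ 0.44  0.45 -1.29] 0.00027032713852262794
top -0.1602972526236739
scene 0.24617064669593391
```

View pics/s5.png

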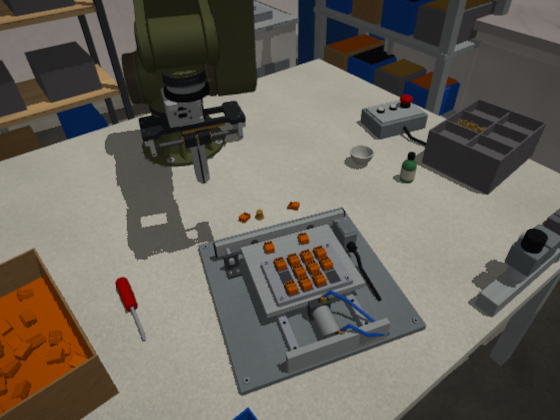

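The bar is back out (measured depth about 0). The loose parts are where they were: (244,217), (260,214), (294,206), (270,248) and (303,239). The gripper is clear at (203,180).

```bash
python3 -c "
from station import ctrl
print(ctrl.hand_in())"
```

```text
the job is handed in; nothing more can be done
None
```

The trip bar check is done and handed in: I pressed the bar about 7.4 mm at the limit-switch (left) end, kept it in to the far end, then let it spring back and moved clear with the loose parts undisturbed. On the first approach the tips passed just above the bar without touching it, because the closed fingertips sit 33 mm higher than the reported TCP, so I backed out and lowered them first.

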